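Tip the washed bin over to drain

ROBOT

A 7-joint arm with a two-finger parallel gripper is mounted at the origin on the work surface. World frame = base frame: x ahead of the robot, y to its left, z up, the work surface at z = 0. Lengths are in mm, angles in rad, forces in N, time in s.
With the tool pointing down it reaches from about 400 to 850 mm from the base axis. Payload 4.5 kg.
Tool frame: the origin (TCP) lies between the finger pads; the fingertips stand 8 mm ahead of it and the grasp point (between the pads) lies 11 mm behind it; z points along the fingers, y is the direction in which the jaws open and shut (so a half turn about z gives the same grasp; the last joint's range is limited). The gripper opens to 88 mm and grips with 3 to 60 N. Pads are 18 mm wide; open, the fingers measure 123 mm over their backs; the gripper's body (75 mm by 187 mm) begins 45 mm behind the grasp point.
Start: joints at [1.143, 0.689, -0.195, 1.565, 0.157, 0.902, -0.215], TCP at [278.506, -559.542, 246.743] pointing down, gripper open.
Joint ranges: [-3.01, 3.01], [-0.46, 2.08], [-1.47, 1.51], [0.13, 2.56], [-1, 4.14], [0.04, 2.09], [-2.66, 2.66]. Speed limits (rad/s): [2.57, 2.57, 3.14, 3.14, 3.14, 3.14, 3.14].

INTERFACE

Orientations are given as a unit quaternion [w, x, y, z].
In Python, from workcell import env gives the robot as it stands.
- The arm moves only by the tool play_rows, never from a script. Its argument "increments" is text: rows parted by semicolons, each of 6 numbers parted by spaces: the shift along the tool's x, y, z as a fraction of full scale, then the turn, a rotation vector about the tool's x, y, z as a fraction of full scale. A call has 1 to 20 rows; each row is the pose to reach, as a shift and turn from the pose commanded when the call began, along the tool's axes at that moment, turning the shorter way round; what a row does not reach only later rows make up. Full scale, the value 1, is 30 cm for a shift and pi rad for a turn. A row lasts 1/8 s, in which the tool goes at most 62.5 mm and 10.7 degrees, less where a joint would pass 70% of its speed; a pose out of reach is approached as far as the arm can. A call with a number of a shift or a turn outside -1 to 1 is refused whole. A call with a gripper value outside its range is refused whole. "grip" is the closure in counts, from 0 (fully open) to 255 (shut), set as the call begins (left out, the last holds). The fingers move at their own pace and stop on an object; "squeeze" is the grip in N (left out, the last holds). Time passes only in rows, so rows that repeat a pose let the fingers close. It gives the time, the measured TCP pose, the force and the opening at its end, in the units of the state.
- env.get_obs(): the state, without advancing time (a new reading comes with each control period).
- env.camera(name): name is "scene" or "top" or "wrist"; returns the picture (420x560x3 uint8, red, green, blue); there is no depth.
- env.camera_info(name): a dict with "K" (3x3 intrinsics, pixels), "extrinsics" (4x4, takes a point from camera to world coordinates); the wrist camera has in their place "tool_from_camera" (4x4, takes a point from camera to tool coordinates, whose origin is the TCP and whose axes are the flange's). Camera axes: x right, y up, looking along -z (the intrinsics and any distortion apply to the point x, -y, -z); pixel columns grow to the right and rows downward; lengths in mm; the calibration is good to about 2 mm. A picture is of the moment at which its call begins: read the wrist's pose just before it. camera_info takes no time and is no camera call.
- env.hand_in(): hands the job in, once; it reports no verdict.
The state is a dict: "time": time; "joint_pos": joint angles; "qvel": joint speeds; "joint_torque": joint torques, N m; "tool_pos": TCP position; "orientation": TCP orientation; "ft_force": force on the tool from outside, world axes, zero at the start; "wrist_torque": the same for the moment, N m; "opening": finger opening in mm.
Only numpy, scipy, OpenCV 4.12 (cv2) and the standard library are available. Lean on these libraries where they do the work, as an engineer would, in place of code of your own. Each camera call takes 0.05 s, during which the arm holds its last target. There are 200 camera calls.

TASK

The washed parts bin stands on its end with its mouth facing the taped drying rectangle. Push it along the table, still standing, until its front foot edge is on the rectangle's near strip of tape, then push it high on its back so that it topples forward and comes to rest mouth down inside the taped rectangle (lying on the tape is fine, sticking out past it is not). Only push: do not grip or lift the bin, and leave everything else on the table where it is.

Things in the scene. Friction and masses are not known exactly. Their poses are not given: they have to be found in the camera images.
- bin: grey plastic bin (open-topped box) standing on a short end: 160 mm tall, 110 wide, 65 deep, 0.13 to 0.25 kg. Origin at the centre of its foot, on the table; z up while standing, x points out of its open mouth towards the taped rectangle (straight down once it lies mouth down). Its back, the closed floor, is a flat face 110 wide x 160 tall, 32.5 mm behind the origin; the rim is 32.5 mm ahead
- bin_foot (a point): middle of the bin's front foot edge (mouth side), 32.5 mm ahead of the body's origin, on the table while the bin stands and once it lies. The centre of mass is 80 mm above and 43 mm behind it: pushed below 40 mm the bin slides upright (mind the gripper's body above), pushed high it turns over this edge, falls by itself past 30 degrees, and its top lands 160 mm ahead of the edge
- rim_foot_left (a point): corner of the bin's mouth rim at the foot end, 55 mm to the left (bin's +y) of bin_foot
- rim_foot_right (a point): corner of the mouth rim at the foot end, 55 mm to the right of bin_foot
- rim_top_left (a point): corner of the mouth rim at the top end, 160 mm above rim_foot_left while the bin stands
- rim_top_right (a point): corner of the mouth rim at the top end, 160 mm above rim_foot_right while the bin stands
- zone: a rectangle of flat black tape on the white table, 240 mm long (x axis, pointing away from the standing bin) and 200 wide (y) over the outside of the tape; strips 20 mm wide, no height. Origin at its centre on the table, so the near strip spans x = -120 to -100 mm. The bin starts 30 to 85 mm short of it, up to 20 mm off its centre line and turned up to 0.14 rad
- dried_bin: another grey bin of the same size, already lying mouth down, 160 x 110 mm and 65 high, to the left or right, beside the standing bin; origin under its centre. Leave alone.
- brush: wooden scrubbing brush lying down, about 150 x 55 mm and 60 high, on the other side; origin under its centre. Leave alone.
- tin: plain steel can, 66 mm across, 75 high, standing behind and to one side of the standing bin; origin under its centre. Leave alone.
- tape_roll: roll of tape lying flat, 90 mm across, 24 high, behind and to the other side of the standing bin; origin under its centre. Leave alone.
- towel_roll: paper towel roll standing, 112 mm across, 260 high, far left of the table; origin under its centre. Leave alone.
- spray_bottle: white trigger spray bottle standing, 72 mm across, 235 high, far right of the table; origin under its centre. Leave alone.

How it is judged (in metres and radians):
On the way, in this order (a step that is already met when the one before it is completed fails the run):
1. the bin, still standing, has been pushed until its front foot edge is on or past the near strip of tape (x of bin_foot in the frame of zone above -0.12 m and angle between bin's own z axis and vertical below 0.12 rad), for 0.2 s.
2. the bin has toppled mouth down (angle between bin's own x axis and vertical above 3.02 rad), for 0.2 s.
At the end, for the whole second after the job is handed in: the bin lies at rest mouth down (within 7 degrees), all four corners of its rim within the outer edges of the taped rectangle (240 x 200 mm) (angle between bin's own x axis and vertical above 3.02 rad and x of rim_foot_left in the frame of zone between -0.12 and 0.12 m and y of rim_foot_left in the frame of zone between -0.1 and 0.1 m and x of rim_foot_right in the frame of zone between -0.12 and 0.12 m and y of rim_foot_right in the frame of zone between -0.1 and 0.1 m and x of rim_top_left in the frame of zone between -0.12 and 0.12 m and y of rim_top_left in the frame of zone between -0.1 and 0.1 m and x of rim_top_right in the frame of zone between -0.12 and 0.12 m and y of rim_top_right in the frame of zone between -0.1 and 0.1 m and linear speed of bin below 0.02 m/s and angular speed of bin below 0.1 rad/s); the robot touches nothing.
It fails at once if the bin is lifted: its front foot edge is more than 20 mm above the table (height (world z) of bin_foot above 0.02 m).
It fails at once if something else on the table is moved by more than 20 mm or knocked over (distance of any of dried_bin, brush, tin, tape_roll, towel_roll, spray_bottle from where it was at the start of the episode above 0.02 m or angle between any of dried_bin, brush, tin, tape_roll, towel_roll, spray_bottle's own z axis and vertical above 0.3 rad).
It also fails if it takes over 48 s, if anything falls off the work surface, if the arm or the gripper's body presses on something with over 40 N, if the wrist force passes 120 N, or if a joint passes its speed limit or range.

## Working session

There is one attempt and no reset: what is moved stays moved. The work goes in short steps, Python scripts to look and compute and a tool call to move; the robot and the scene stay as the last step left them, time stands still between calls to the robot, and variables do not carry over. Pictures are saved under pics/ and viewed, on a budget of 10 in all, crops included, one or two more only if the job needs it, and the job is handed in when it is done.

Besides the shell and the picture viewer there is one more tool, called after "Call:" as name(argument=value, ...) on one line, values as JSON. play_rows: Moves the arm, as the interface text tells. Shift numbers are shares of 30 cm and turn numbers shares of pi rad, none past 1 either way. Its arguments: {"type":"object","properties":{"increments":{"type":"string"},"grip":{"type":"number"},"squeeze":{"type":"number"}},"required":["increments"]}

```bash
mkdir -p pics; python3 - <<'E'
from workcell import env
import cv2,json
o=env.get_obs();print(o)
for n in("scene","top"):
    cv2.imwrite(f"pics/{n}0.png",env.camera(n)[:,:,::-1]);i=env.camera_info(n);print(n,i)
print(env.camera_info("wrist"))
E
ls
```

```text
{'time': 0.0, 'joint_pos': array([ 1.14278911,  0.68995941, -0.19452513,  1.56634593,  0.15731512,
        0.90247256, -0.21510657]), 'qvel': array([ 5.22305861e-04,  8.65272655e-06,  2.62547037e-04, -3.58573903e-04,
        6.27887926e-04,  1.79644550e-03,  1.06227499e-03]), 'joint_torque': array([ 4.14246288e-04, -5.27559721e+01, -1.26613598e+00, -1.53432387e+01,
       -5.26123226e-02,  6.59403144e-03,  1.37536827e-04]), 'tool_pos': array([ 278.16735067, -559.00463145,  245.92512278]), 'orientation': array([-8.54182490e-04,  9.73448614e-01,  2.28903898e-01, -2.69606661e-04]), 'ft_force': array([ 0.3934224 , -0.83595268, -0.39419611]), 'wrist_torque': array([-0.00957543,  0.00591832,  0.05740676]), 'opening': 88.11331801609106}
scene {'K': array([[524.73580614,   0.        , 279.42570827],
       [  0.        , 524.73580614, 203.31100042],
       [  0.        ,   0.        ,   1.        ]]), 'extrinsics': array([[ 7.63131702e-02, -7.82766301e-01,  6.17618991e-01,
         1.68218486e+03],
       [ 9.97006026e-01,  6.76468220e-02, -3.74551922e-02,
        -6.19362007e+01],
       [-
[... 511 characters left out ...]

       [-1.08340189e-03,  1.28265837e-01,  9.91739230e-01,
         1.30677734e+03],
       [ 0.00000000e+00,  0.00000000e+00,  0.00000000e+00,
         1.00000000e+00]])}
{'K': array([[291.74426431,   0.        , 278.92340854],
       [  0.        , 291.74426431, 205.14108005],
       [  0.        ,   0.        ,   1.        ]]), 'tool_from_camera': array([[-1.30388000e-04,  9.63861302e-01,  2.66404528e-01,
         6.81889186e+01],
       [ 9.99999628e-01,  3.52810558e-04, -7.87045526e-04,
        -6.77568709e-01],
       [-8.52593056e-04,  2.66404327e-01, -9.63860990e-01,
        -1.38028400e+02],
       [ 0.00000000e+00,  0.00000000e+00,  0.00000000e+00,
         1.00000000e+00]])}
pics
```

View pics/top0.png

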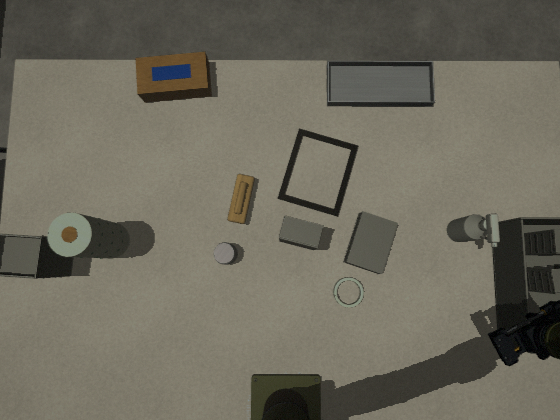

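View pics/scene0.png

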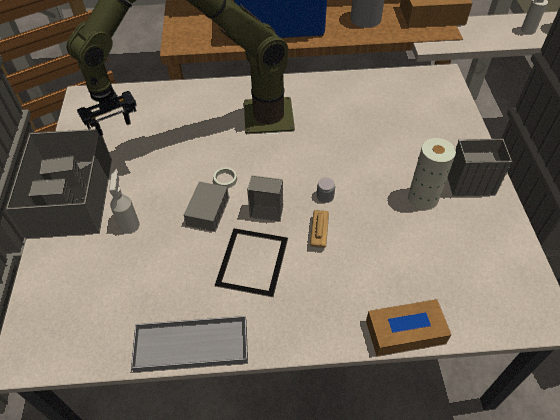

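```bash
cat > h.py <<'E'
from workcell import env
import numpy as np,cv2
def cast(name,uv,z):
    i=env.camera_info(name);K=i["K"];E=i["extrinsics"]
    uv=np.atleast_2d(np.float64(uv));d=np.c_[uv,np.ones(len(uv))]@np.linalg.inv(K).T
    d=(d*[1,-1,-1])@E[:3,:3].T;o=E[:3,3]
    return (o+d*((np.broadcast_to(z,len(uv))-o[2])/d[:,2])[:,None])[:,:2]
def proj(name,P):
    i=env.camera_info(name);E=i["extrinsics"];p=(np.atleast_2d(P)-E[:3,3])@E[:3,:3]*[1,-1,-1]
    q=p@i["K"].T;return q[:,:2]/q[:,2:]
def zone(im):
    g=im.max(2);m=(g<45).astype(np.uint8);r=m[110:225,260:375]
    c=max(cv2.findContours(r,cv2.RETR_EXTERNAL,cv2.CHAIN_APPROX_NONE)[0],key=cv2.contourArea)
    return c[:,0]+[260,110]
E
python3 - <<'E'
from h import *
im=cv2.imread("pics/top0.png");c=zone(im)
W=cast("top",c,0).astype(np.float32);r=cv2.minAreaRect(W);print("zone",r,cv2.boxPoints(r))
crop=cv2.resize(im[120:300,220:410],None,fx=4,fy=4,interpolation=cv2.INTER_CUBIC)[:600]
crop=im[180:300,220:410];crop=cv2.resize(crop,None,fx=4,fy=4,interpolation=cv2.INTER_CUBIC)
cv2.imwrite("pics/c1.png",np.clip(crop*1.6,0,255).astype(np.uint8))
s=cv2.imread("pics/scene0.png")[140:240,170:350]
cv2.imwrite("pics/c2.png",np.clip(cv2.resize(s,None,fx=4,fy=4,interpolation=cv2.INTER_CUBIC)*1.5,0,255).astype(np.uint8))
E
```

```text
zone ((719.7836303710938, -98.88134765625), (195.78622436523438, 237.84811401367188), 73.51844024658203) [[ 577.9731   -159.01257 ]
 [ 806.0483   -226.4917  ]
 [ 861.5942    -38.750122]
 [ 633.519      28.729004]]
```

View pics/c1.png

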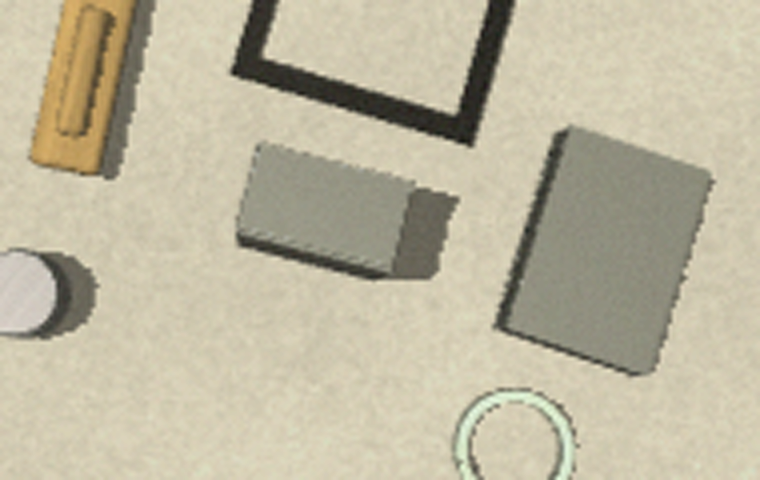

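View pics/c2.png

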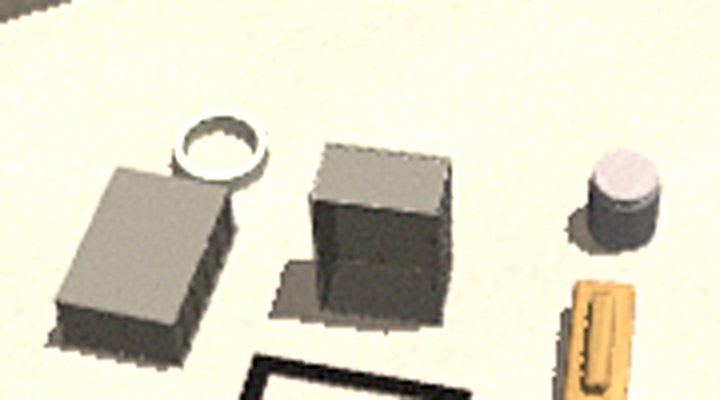

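```bash
python3 - <<'E'
from h import *
t=lambda p,o:(np.float64(p)+.5)/4-.5+o
b=t([[260,143],[413,184],[391,273],[238,232]],[220,180])
T=cast("top",b,160);print("top corners",T,np.linalg.norm(np.diff(T,axis=0,append=T[:1]),axis=1))
s=t([[310,196],[440,214],[451,158],[326,145]],[170,140])
S=cast("scene",s,160);print("scene (FR,FL,BL,BR)",S,np.linalg.norm(np.diff(S,axis=0,append=S[:1]),axis=1))
f=t([[318,313],[441,326]],[170,140]);print("scene foot FR FL",cast("scene",f,0))
zc=np.array([719.8,-98.9]);a=73.5184-90;a=np.radians(a);print("zone yaw",a)
R=np.array([[np.cos(a),np.sin(a)],[-np.sin(a),np.cos(a)]])
for P in(T,S[[1,0,3,2]],cast("scene",f,0)[::-1]):print(((P-zc)@R.T).round(1))
d=t([[568,127],[713,178],[650,373],[500,327]],[220,180]);D=cast("top",d,65)
print("dried",D);print(((D-zc)@R.T).round(0))
print("tin",((cast("top",t([[14,290]],[220,180]),75)-zc)@R.T),"roll",((cast("top",t([[516,448]],[220,180]),20)-zc)@R.T))
print("brush",((cast("top",t([[32,160],[98,172]],[220,180]),40)-zc)@R.T))
E
```

```text
top corners [[560.09745887   5.84001255]
 [532.32385316 -99.43875043]
 [471.29915738 -84.0510098 ]
 [498.68624402  20.56158882]] [108.8806278   62.93485565 108.1380983   63.15110543]
scene (FR,FL,BL,BR) [[ 534.42023653 -101.17357389]
 [ 563.65717043    7.26108209]
 [ 502.37579362   21.45954757]
 [ 478.13893716  -85.15660631]] [112.30704751  62.90471815 109.33631363  58.51604831]
scene foot FR FL [[ 538.96829427 -103.82204296]
 [ 563.08285141    6.25814406]]
zone yaw -0.2876581859966974
[[-182.9   55.1]
 [-179.6  -53.7]
 [-242.5  -56.3]
 [-245.9   51.8]]
[[-179.8   57.5]
 [-177.1  -54.8]
 [-235.6  -55.4]
 [-242.6   53.7]]
[[-180.1   56.4]
 [-172.   -56. ]]
dried [[ 584.34100101 -224.13131305]
 [ 546.68204669 -331.32629382]
 [ 402.87615721 -280.96389575]
 [ 435.73324507 -171.42701746]]
[[ -94. -159.]
 [-100. -272.]
 [-252. -264.]
 [-252. -150.]]
tin [[-329.26347303  199.11703252]] roll [[-333.58814949 -192.37815629]]
brush [[-232.20895799  221.41219376]
 [-226.44163298  170.59383902]]
```

```bash
cat >> h.py <<'E'
from scipy.spatial.transform import Rotation as Ro
ZC=np.array([719.8,-98.9]);YAW=-.2877
def pose(): 
    o=env.get_obs();q=o["orientation"];return o,np.array(o["tool_pos"]),Ro.from_quat(np.r_[q[1:],q[0]])
def tgt(xz,yz,z,th,cam=-1,yaw=YAW):
    c,s=np.cos(YAW),np.sin(YAW);p=np.r_[ZC+[c*xz-s*yz,s*xz+c*yz],z]
    f=np.array([np.cos(yaw),np.sin(yaw),0]);Z=np.array([0,0,1.]);t=np.radians(th)
    zt=np.sin(t)*f-np.cos(t)*Z;y=-cam*np.cross(Z,f);return p,Ro.from_matrix(np.c_[np.cross(y,zt),y,zt])
def row(P,R,p,r): 
    return np.r_[R.inv().apply(p-P)/300,(R.inv()*r).as_rotvec()/np.pi].round(4)
def where():
    o,P,R=pose();c,s=np.cos(YAW),np.sin(YAW);d=P[:2]-ZC
    print("t",o["time"],"zone xy",(c*d[0]+s*d[1]).round(1),(-s*d[0]+c*d[1]).round(1),"z",P[2].round(1),"toolz",R.as_matrix()[:,2].round(3),"tilt",np.degrees(np.arccos(-R.as_matrix()[2,2])).round(1),"j",np.round(o["joint_pos"],2),"f",np.round(o["ft_force"],1),o["opening"]);return P,R
E
python3 - <<'E'
from h import *
P,R=where()
for th in(0,30):print(row(P,R,*tgt(-310,0,300,th)))
E
```

```text
t 0.1 zone xy -292.9 -566.5 z 246.0 toolz [-0.001  0.001 -1.   ] tilt 0.1 j [ 1.14  0.69 -0.19  1.57  0.16  0.9  -0.22] f [-0.   0.3 -0.2] 88.0183913027968
[ 1.2450e+00 -1.4214e+00 -1.7780e-01 -3.0000e-04 -6.0000e-04 -7.6140e-01]
[ 1.245  -1.4214 -0.1778 -0.1986 -0.0786 -0.7398]
```

Call:
play_rows(increments="0.62 -0.71 -0.18 0 0 -0.38;0.62 -0.71 -0.18 0 0 -0.38;0.62 -0.71 -0.18 0 0 -0.38;0.62 -0.71 -0.18 0 0 -0.38;0.62 -0.71 -0.18 0 0 -0.38;0.62 -0.71 -0.18 0 0 -0.38;0.62 -0.71 -0.18 0 0 -0.38;0.62 -0.71 -0.18 0 0 -0.38;0.62 -0.71 -0.18 0 0 -0.38;0.62 -0.71 -0.18 0 0 -0.38", grip=81)

```text
time: 1.35
tool_pos: [350.0, -286.0, 300.6]
orientation: [-0.0, 0.677, 0.736, -0.0]
ft_force: [-0.5, 0.4, 0.4]
opening: 60.2
```

```bash
python3 - <<'E'
from h import *
P,R=where()
for th in(0,25,30,35):print(row(P,R,*tgt(-310,0,300,th)))
E
```

```text
t 1.35 zone xy -301.5 -284.3 z 300.6 toolz [-0.  0. -1.] tilt 0.0 j [ 0.98  0.43 -0.58  1.98  0.31  0.82  0.31] f [-0.5  0.4  0.4] 60.23070687691058
[ 0.8934  0.3177  0.0021 -0.     -0.     -0.3817]
[ 0.8934  0.3177  0.0021 -0.0832 -0.1218 -0.3753]
[ 0.8934  0.3177  0.0021 -0.0999 -0.1461 -0.3725]
[ 0.8934  0.3177  0.0021 -0.1164 -0.1703 -0.3692]
```

Call:
play_rows(increments="0.893 0.318 0 -0.1 -0.146 -0.3725;0.893 0.318 0 -0.1 -0.146 -0.3725;0.893 0.318 0 -0.1 -0.146 -0.3725;0.893 0.318 0 -0.1 -0.146 -0.3725;0.893 0.318 0 -0.1 -0.146 -0.3725;0.893 0.318 0 -0.1 -0.146 -0.3725;0.893 0.318 0 -0.1 -0.146 -0.3725;0.893 0.318 0 -0.1 -0.146 -0.3725;0.893 0.318 0 -0.1 -0.146 -0.3725;0.893 0.318 0 -0.1 -0.146 -0.3725;0.893 0.318 0 -0.1 -0.146 -0.3725")

```text
time: 2.72
tool_pos: [423.0, -11.0, 300.9]
orientation: [0.257, 0.139, 0.956, -0.037]
ft_force: [-0.2, 0.3, 0.7]
opening: 60.3
```

```bash
python3 - <<'E'
from h import *
P,R=where()
for th in(0,25,30,35):print(row(P,R,*tgt(-310,0,300,th)))
for z in (100,24): print(row(P,R,*tgt(-310,0,z,30)))
E
```

```text
t 2.725 zone xy -309.6 0.1 z 300.9 toolz [ 0.48  -0.141 -0.866] tilt 30.0 j [ 0.11  0.26 -0.53  2.49  1.6   0.44 -0.6 ] f [-0.2  0.3  0.7] 60.29655807551846
[ 0.0027 -0.0002  0.0019  0.0004  0.1669 -0.0003]
[ 0.0027 -0.0002  0.0019  0.0003  0.028  -0.0004]
[ 0.0027 -0.0002  0.0019  0.0003  0.0002 -0.0004]
[ 0.0027 -0.0002  0.0019  0.0003 -0.0276 -0.0004]
[ 3.364e-01 -1.100e-03  5.791e-01  3.000e-04  2.000e-04 -4.000e-04]
[ 4.632e-01 -1.400e-03  7.984e-01  3.000e-04  2.000e-04 -4.000e-04]
```

Call:
play_rows(increments="0.336 0 0.579 0 0 0;0.336 0 0.579 0 0 0;0.336 0 0.579 0 0 0;0.336 0 0.579 0 0 0;0.46 0 0.795 0 0 0;0.46 0 0.795 0 0 0;0.46 0 0.795 0 0 0;0.46 0 0.795 0 0 0")

```text
time: 3.72
tool_pos: [461.6, -5.0, 15.7]
orientation: [0.239, 0.141, 0.96, -0.042]
ft_force: [0.5, -0.1, 1.0]
opening: 60.0
```

```bash
python3 - <<'E'
from h import *
P,R=where()
for x in(-310,-255,-157): print(row(P,R,*tgt(x,0,25,30)),row(P,R,*tgt(x,0,25,33)))
cv2.imwrite("pics/w1.png",env.camera("wrist")[:,:,::-1])
E
```

```text
t 3.725 zone xy -274.2 16.8 z 15.7 toolz [ 0.447 -0.148 -0.882] tilt 28.1 j [ 0.42  1.59 -1.47  2.56  1.98  1.91 -0.82] f [ 0.5 -0.1  1. ] 60.01748556740522
[ 0.0906 -0.0572 -0.0828 -0.0049 -0.0106 -0.    ] [ 0.0906 -0.0572 -0.0828 -0.0049 -0.0272  0.0001]
[-0.0711 -0.0558  0.0035 -0.0049 -0.0106 -0.    ] [-0.0711 -0.0558  0.0035 -0.0049 -0.0272  0.0001]
[-0.3593 -0.0534  0.1574 -0.0049 -0.0106 -0.    ] [-3.593e-01 -5.340e-02  1.574e-01 -4.900e-03 -2.720e-02  1.000e-04]
```

View pics/w1.png

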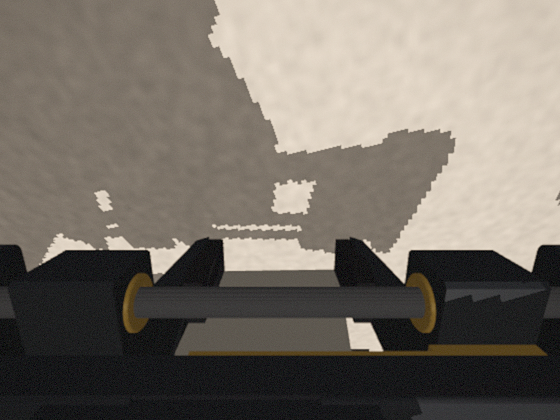

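Call:
play_rows(increments="-0.079 0 -0.07 0 0 0;-0.079 0 -0.07 0 0 0;-0.079 0 -0.07 0 0 0")

```text
time: 4.15
tool_pos: [474.8, -8.8, 49.9]
orientation: [0.244, 0.14, 0.959, -0.043]
ft_force: [-0.4, -0.0, 0.5]
opening: 60.3
```

```bash
python3 - <<'E'
from h import *
P,R=where()
E
```

```text
t 4.15 zone xy -260.5 16.9 z 49.9 toolz [ 0.456 -0.15  -0.877] tilt 28.7 j [ 0.43  1.47 -1.47  2.54  1.93  1.81 -0.81] f [-0.4 -0.   0.5] 60.254232933528804
```

```bash
python3 - <<'E'
from h import *
P,R=pose()[1:]
for a in((-261,0,48,30),(-261,0,25,30)): print(row(P,R,*tgt(*a)))
E
```

```text
[ 0.0045 -0.0563  0.0057 -0.0047 -0.0072  0.0004]
[ 0.0413 -0.0552  0.0729 -0.0047 -0.0072  0.0004]
```

Call:
play_rows(increments="0.0045 -0.056 0.0057 -0.0047 -0.0072 0;0.0045 -0.056 0.0057 -0.0047 -0.0072 0;0.041 -0.055 0.073 -0.0047 -0.0072 0;0.041 -0.055 0.073 -0.0047 -0.0072 0;0.041 -0.055 0.073 -0.0047 -0.0072 0")

```text
time: 4.78
tool_pos: [472.6, -23.4, 23.4]
orientation: [0.253, 0.138, 0.957, -0.036]
ft_force: [-0.5, 0.5, 0.3]
opening: 60.0
```

```bash
python3 - <<'E'
from h import *
P,R=where()
for x in(-255,-245,-220,-190,-165): print(row(P,R,*tgt(x,0,25,30)),row(P,R,*tgt(x,0,25,32)))
E
```

```text
t 4.775 zone xy -258.5 2.3 z 23.4 toolz [ 0.475 -0.14  -0.869] tilt 29.7 j [ 0.48  1.58 -1.47  2.56  2.03  1.89 -0.74] f [-0.5  0.5  0.3] 60.00874445999659
[-0.0126 -0.0077  0.0011  0.0002 -0.0018  0.0002] [-0.0126 -0.0077  0.0011  0.0002 -0.0129  0.0002]
[-0.0416 -0.0077  0.0176  0.0002 -0.0018  0.0002] [-0.0416 -0.0077  0.0176  0.0002 -0.0129  0.0002]
[-0.114  -0.0078  0.0588  0.0002 -0.0018  0.0002] [-0.114  -0.0078  0.0588  0.0002 -0.0129  0.0002]
[-2.009e-01 -7.900e-03  1.084e-01  2.000e-04 -1.800e-03  2.000e-04] [-2.009e-01 -7.900e-03  1.084e-01  2.000e-04 -1.290e-02  2.000e-04]
[-2.733e-01 -8.000e-03  1.496e-01  2.000e-04 -1.800e-03  2.000e-04] [-2.733e-01 -8.000e-03  1.496e-01  2.000e-04 -1.290e-02  2.000e-04]
```

Call:
play_rows(increments="-0.013 -0.0077 0.001 0 -0.0129 0;-0.028 -0.0077 0.01 0 -0.0129 0;-0.042 -0.0077 0.0176 0 -0.0129 0;-0.057 -0.0077 0.026 0 -0.0129 0;-0.071 -0.0077 0.0345 0 -0.0129 0;-0.085 -0.0077 0.0425 0 -0.0129 0;-0.1 -0.0077 0.051 0 -0.0129 0;-0.114 -0.0077 0.059 0 -0.0129 0;-0.1285 -0.0077 0.067 0 -0.0129 0;-0.143 -0.0077 0.0755 0 -0.0129 0;-0.1575 -0.0077 0.0837 0 -0.0129 0;-0.172 -0.0077 0.092 0 -0.0129 0;-0.172 -0.0077 0.092 0 -0.0129 0")

```text
time: 6.4
tool_pos: [528.5, -43.1, 24.6]
orientation: [0.273, 0.138, 0.951, -0.04]
ft_force: [-0.4, -0.4, 0.4]
opening: 59.9
```

```bash
python3 - <<'E'
from h import *
P,R=where()
for x in(-190,-180,-175,-165): print(row(P,R,*tgt(x,0,25,32)))
s=env.camera("scene")[:,:,::-1][140:300,200:380];t=env.camera("top")[:,:,::-1];cv2.imwrite("pics/top2.png",t);t=t[120:280,220:400]
f=lambda a:np.clip(cv2.resize(a,None,fx=4,fy=4,interpolation=cv2.INTER_CUBIC)*1.5,0,255).astype(np.uint8)[:600]
cv2.imwrite("pics/s2.png",f(s))
E
```

```text
t 6.4 zone xy -199.3 -0.8 z 24.6 toolz [ 0.508 -0.151 -0.848] tilt 32.0 j [ 0.58  1.58 -1.46  2.42  2.13  1.8  -0.52] f [-0.4 -0.4  0.4] 59.855968621164905
[-0.0271  0.0026  0.0153 -0.0003  0.0002 -0.0002]
[-0.0553  0.0026  0.033  -0.0003  0.0002 -0.0002]
[-0.0695  0.0026  0.0418 -0.0003  0.0002 -0.0002]
[-0.0977  0.0026  0.0595 -0.0003  0.0002 -0.0002]
```

View pics/s2.png

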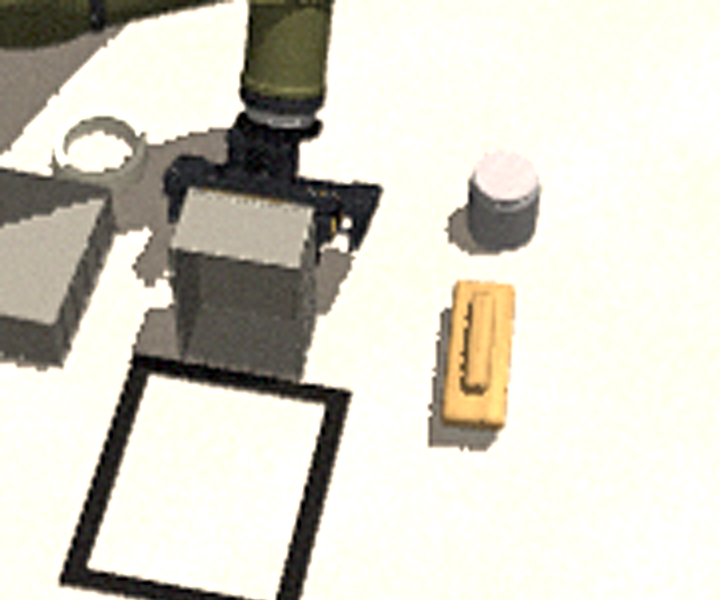

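Call:
play_rows(increments="-0.014 0.0026 0.008 0 0 0;-0.028 0.0026 0.016 0 0 0;-0.042 0.0026 0.0247 0 0 0;-0.0553 0.0026 0.033 0 0 0;-0.0695 0.0026 0.0418 0 0 0;-0.083 0.0026 0.05 0 0 0;-0.092 0.0026 0.056 0 0 0;-0.092 0.0026 0.056 0 0 0;-0.092 0.0026 0.056 0 0 0;-0.092 0.0026 0.056 0 0 0")

```text
time: 7.75
tool_pos: [559.3, -51.1, 25.1]
orientation: [0.273, 0.137, 0.951, -0.04]
ft_force: [0.1, 0.1, -0.1]
opening: 60.5
```

```bash
python3 - <<'E'
from h import *
P,R=where()
print("back off",row(P,R,*tgt(-195,0,25,32)),"up",row(P,R,*tgt(-200,0,145,20)),"in",row(P,R,*tgt(-175,0,145,20)))
s=env.camera("scene")[:,:,::-1][140:300,200:380]
cv2.imwrite("pics/s3.png",np.clip(cv2.resize(s,None,fx=4,fy=4,interpolation=cv2.INTER_CUBIC)*1.5,0,255).astype(np.uint8)[:600])
E
```

```text
t 7.75 zone xy -167.5 0.3 z 25.1 toolz [ 0.508 -0.151 -0.848] tilt 32.0 j [ 0.62  1.56 -1.46  2.33  2.15  1.72 -0.42] f [ 0.1  0.1 -0.1] 60.54941640511121
back off [ 0.0778 -0.0009 -0.0485 -0.      0.0001  0.0002] up [-1.202e-01 -1.100e-03 -3.964e-01 -0.000e+00  6.680e-02  2.000e-04] in [-1.908e-01 -1.200e-03 -3.522e-01 -0.000e+00  6.680e-02  2.000e-04]
```

View pics/s3.png

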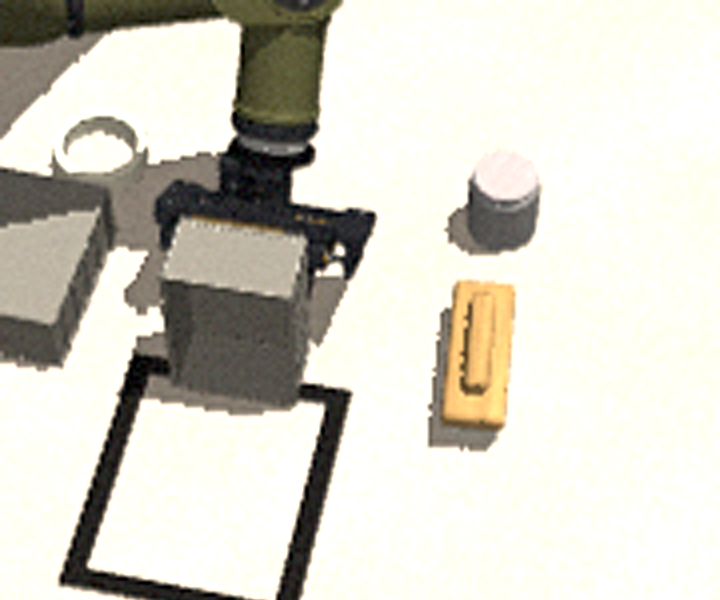

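Call:
play_rows(increments="0.04 0 -0.024 0 0 0;0.078 -0.001 -0.0485 0 0 0;0.078 -0.001 -0.0485 0 0 0;-0.02 -0.001 -0.222 0 0.033 0;-0.02 -0.001 -0.222 0 0.033 0;-0.12 -0.001 -0.396 0 0.0668 0;-0.12 -0.001 -0.396 0 0.0668 0;-0.12 -0.001 -0.396 0 0.0668 0;-0.191 -0.001 -0.352 0 0.0668 0;-0.191 -0.001 -0.352 0 0.0668 0;-0.191 -0.001 -0.352 0 0.0668 0")

```text
time: 9.18
tool_pos: [550.8, -49.1, 143.6]
orientation: [0.171, 0.14, 0.975, -0.025]
ft_force: [0.2, 0.3, 0.4]
opening: 60.2
```

```bash
python3 - <<'E'
from h import *
t=lambda p,o:(np.float64(p)+.5)/4-.5+o
c,s=np.cos(YAW),np.sin(YAW);M=np.array([[c,s],[-s,c]])
print("foot R,L",(cast("scene",t([[173,395],[297,404]],[200,140]),0)-ZC)@M.T)
P,R=where()
for x in(-166,-140,-115,-90,-75):print(x,row(P,R,*tgt(x,0,146,20)))
E
```

```text
foot R,L [[-80.24686845 -55.6033277 ]
 [-92.9287938   53.4875911 ]]
t 9.175 zone xy -176.2 -0.2 z 143.6 toolz [ 0.326 -0.097 -0.941] tilt 19.9 j [ 0.66  1.13 -1.42  2.17  1.63  1.28 -0.25] f [0.2 0.3 0.4] 60.203825046397974
-166 [-0.0347  0.0005  0.0041 -0.0001 -0.0008  0.0007]
-140 [-1.163e-01  4.000e-04  3.360e-02 -1.000e-04 -8.000e-04  7.000e-04]
-115 [-1.946e-01  2.000e-04  6.190e-02 -1.000e-04 -8.000e-04  7.000e-04]
-90 [-2.73e-01  1.00e-04  9.02e-02 -1.00e-04 -8.00e-04  7.00e-04]
-75 [-3.200e-01 -0.000e+00  1.072e-01 -1.000e-04 -8.000e-04  7.000e-04]
```

Call:
play_rows(increments="-0.019 0 -0.002 0 0 0;-0.035 0 0.004 0 0 0;-0.05 0 0.0095 0 0 0;-0.066 0 0.015 0 0 0;-0.0815 0 0.021 0 0 0;-0.097 0 0.0265 0 0 0;-0.113 0 0.032 0 0 0;-0.1286 0 0.038 0 0 0;-0.144 0 0.0435 0 0 0;-0.16 0 0.049 0 0 0;-0.176 0 0.055 0 0 0;-0.191 0 0.0605 0 0 0;-0.207 0 0.066 0 0 0;-0.223 0 0.072 0 0 0;-0.2385 0 0.0775 0 0 0;-0.254 0 0.083 0 0 0;-0.27 0 0.089 0 0 0;-0.2856 0 0.0945 0 0 0;-0.301 0 0.1 0 0 0;-0.301 0 0.1 0 0 0")

```text
time: 11.68
tool_pos: [643.5, -76.4, 147.5]
orientation: [0.172, 0.141, 0.975, -0.025]
ft_force: [-0.4, 0.3, 0.7]
opening: 60.0
```

```bash
python3 - <<'E'
from h import *
P,R=where()
s=env.camera("scene")[:,:,::-1][140:300,200:380]
cv2.imwrite("pics/s4.png",np.clip(cv2.resize(s,None,fx=4,fy=4,interpolation=cv2.INTER_CUBIC)*1.5,0,255).astype(np.uint8)[:600])
print(row(P,R,*tgt(-75,0,230,20)),row(P,R,*tgt(-190,0,250,20)))
E
```

```text
t 11.675 zone xy -79.5 -0.0 z 147.5 toolz [ 0.328 -0.097 -0.94 ] tilt 20.0 j [ 0.67  1.17 -1.39  1.89  1.6   1.25  0.03] f [-0.4  0.3  0.7] 59.99261417966709
[-1.081e-01  0.000e+00 -2.533e-01 -1.000e-04 -1.000e-04 -0.000e+00] [ 2.293e-01 -1.000e-04 -4.470e-01 -1.000e-04 -1.000e-04 -0.000e+00]
```

View pics/s4.png

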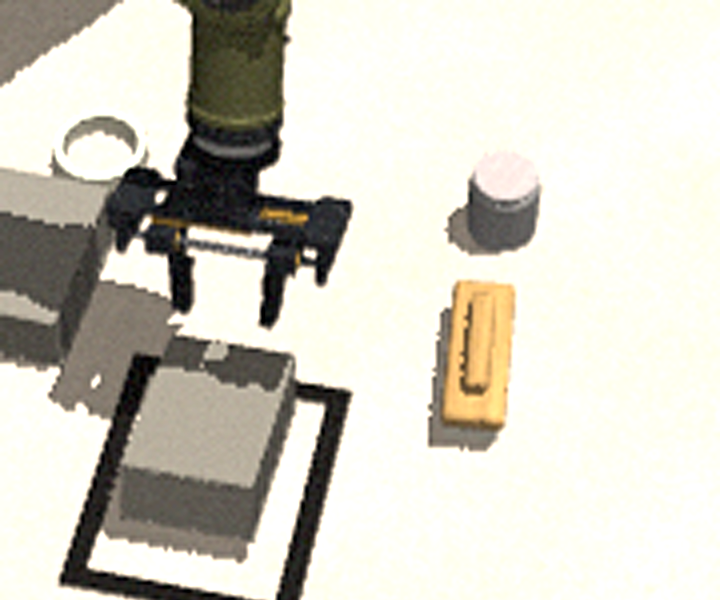

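Call:
play_rows(increments="0.04 0 -0.25 0 0 0;0.04 0 -0.25 0 0 0;0.229 0 -0.447 0 0 0;0.229 0 -0.447 0 0 0;0.229 0 -0.447 0 0 0;0.229 0 -0.447 0 0 0")

```text
time: 12.48
tool_pos: [538.1, -45.6, 249.5]
orientation: [0.171, 0.142, 0.975, -0.025]
ft_force: [-0.4, -0.2, -0.1]
opening: 59.7
```

```bash
python3 - <<'E'
from h import *
where()
t=lambda p,o:(np.float64(p)+.5)/4-.5+o
c,s=np.cos(YAW),np.sin(YAW);M=np.array([[c,s],[-s,c]])
# top face corners (z=65) read from s4, then far foot corner at z=0
print(((cast("scene",t([[165,352],[295,357],[254,487],[124,466]],[200,140]),65)-ZC)@M.T).round(1))
print(((cast("scene",t([[250,545]],[200,140]),0)-ZC)@M.T).round(1))
im=env.camera("top")[:,:,::-1][100:240,240:400]
cv2.imwrite("pics/t5.png",np.clip(cv2.resize(im,None,fx=4,fy=4,interpolation=cv2.INTER_CUBIC)*1.6,0,255).astype(np.uint8))
E
```

```text
t 12.475 zone xy -189.4 -0.4 z 249.5 toolz [ 0.327 -0.098 -0.94 ] tilt 20.0 j [ 0.71  0.87 -1.44  2.1   1.36  1.15 -0.09] f [-0.4 -0.2 -0.1] 59.729380090997445
[[-79.8 -58.1]
 [-97.1  52.2]
 [ 36.7  47.6]
 [ 38.6 -61.8]]
[[53.7 45.7]]
```

View pics/t5.png

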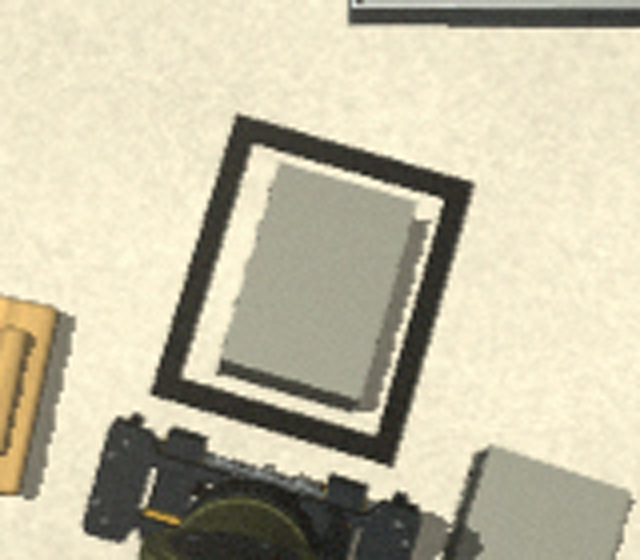

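```bash
python3 -c "
from workcell import env
print(env.hand_in())"
```

```text
the job is handed in; nothing more can be done
None
```

The bin has been pushed onto the near strip still standing, toppled forward, and now lies mouth down inside the taped rectangle. I handed the job in at about 12.5 s on the robot's clock.

- **Push:** I used two open fingertips about 24 mm above the table, with the tool tilted 30–32° to keep the gripper's body off the bin. That took the front foot edge roughly 35 mm past the outer edge of the near tape.
- **Topple:** I then pushed at about 140 mm height for some 95 mm until the bin tipped over, and retracted the arm to 250 mm height.

**Last checks:**
- The final top view shows the bin flat and wholly inside the inner edges of the tape, with the arm clear of it. The brush and dried bin, where visible in that view, looked unmoved.
- The scene view just after the topple showed the tin, brush and tape roll in place. I did not measure them again, and the final crop did not show the towel roll or spray bottle.
- The corner positions read from the scene picture do not agree well with the known size. The bin's length came out at 118–134 mm instead of 160 mm, so I relied on the top view for the placing.
- One descent stopped at the arm's joint limits, about 40 mm off target and without touching anything. I corrected it before pushing.

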